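# Pack two cake cartons head to tail in the carrying tray

### The job

Pack the two wedge-shaped cake cartons into the shallow black carrying tray, head to tail with their slanted sides facing each other, so that together they fill its rectangle. Both must stand upright and flat on the tray's floor, square with its walls; keep the cartons upright all the way, since there is cake inside.

Things in the scene. Friction and masses are not known exactly. Their poses are not given: they have to be found in the camera images.
- tray: Shallow open plastic tray, black walls and grey floor, fixed to the counter. Outside 182 mm (along its x) x 174 mm (y) x 33 mm high; walls 6 mm thick, inside 170 x 162 mm, floor 8 mm above the counter, walls 25 mm above the floor. Origin: centre of its underside; x, y along its sides, z up.
- carton_a: Closed brown card carton, a wedge in plan, 0.2 kg, 60 mm high. Origin: underside. x along its length to the narrow end (-70 to +70 mm), z up. Straight side at y = -32.5 mm; slanted side from y = 57.5 at x = -70 to 7.5 at x = 70 (ends 90 and 40 mm wide). Above the origin a stiff upright strip to pinch across y: 70 mm along x, 12 mm thick, 60 to 94 mm above the underside.
- carton_b: Second wedge carton, identical to carton_a in shape, size and axes. Turned 180 degrees to one another, slants together, the two make a 140 x 130 mm rectangle. (A rectangular brown carton with the same strip stands on the counter too: not wanted.)
- carton_a_slant (a point): Middle of the slanted side of carton a, 32.5 mm from its origin along +y, 30 mm up.
- carton_b_slant (a point): Middle of the slanted side of carton b, 32.5 mm from its origin along +y, 30 mm up.
Things that resemble listed ones, but are neither listed nor needed, are in the scene too. Leave any orange or red look-alike of the carton_b alone.

How it is judged (in metres and radians):
At the end, for the whole second after the job is handed in: Both wedge cartons stand on the tray's floor (within 6 mm, tilted under 5 degrees), square with its walls within 15 degrees (along its x or its y), head to tail: middles of the two slanted sides within 50 mm of each other, each origin within 75 mm of the tray's centre, at rest (z of carton_a in the frame of tray between 0.004 and 0.014 m and z of carton_b in the frame of tray between 0.004 and 0.014 m and angle between each of carton_a, carton_b's own z axis and vertical below 0.09 rad and horizontal distance between each of carton_a, carton_b and tray below 0.075 m and horizontal distance between carton_a_slant and carton_b_slant below 0.05 m and linear speed of each of carton_a, carton_b below 0.02 m/s and (angle between the x axis of carton_a and the x axis of tray, either way round below 0.26 rad or angle between the x axis of carton_a and the y axis of tray, either way round below 0.26 rad) and (angle between the x axis of carton_b and the x axis of tray, either way round below 0.26 rad or angle between the x axis of carton_b and the y axis of tray, either way round below 0.26 rad)); the robot touches nothing.
It fails at once if a cake carton is tipped by more than 40 degrees (angle between any of carton_a, carton_b's own z axis and vertical above 0.7 rad).
It also fails if it takes over 54 s, if anything falls off the work surface, if the arm or the gripper's body presses on something with over 40 N, if the wrist force passes 120 N, or if a joint passes its speed limit or range.

### The arm

A 6-joint arm with a two-finger parallel gripper is mounted at the origin on the work surface. World frame = base frame: x ahead of the robot, y to its left, z up, the work surface at z = 0. Lengths are in mm, angles in degrees, forces in N, time in s.
With the tool pointing down it reaches from about 350 to 850 mm from the base axis. Payload 8.1 kg.
Tool frame: the origin (TCP) lies at the centre of the arm's flange, where the gripper is bolted on; the fingertips stand 173 mm ahead of it and the grasp point (between the pads) lies 155 mm ahead of it; z points along the fingers, y is the line along which they close (so a half turn about z gives the same grasp; the last joint's range is limited). The gripper opens to 85 mm and grips with 20 to 120 N. Pads are 22 mm wide; open, the fingers measure 114 mm over their backs; the gripper's body (76 mm by 85 mm) begins 54 mm behind the grasp point. The pads swing forward as they close: fully open they stand 13 mm farther back than shut.
Start: joints at [-72.101, 7.471, 85.268, -0, 87.261, -4.893], TCP at [232.455, -553.147, 404.692] pointing down, gripper open.
Joint ranges: [-169.43, 169.43], [-51.17, 129.36], [1.28, 143.12], [-76.62, 256.62], [0, 156.53], [-152.29, 152.29]. Speed limits (degrees/s): [136.94, 136.94, 159.86, 180, 180, 180].

### API

Orientations are given as [roll, pitch, yaw] about the fixed x, y, z axes, in that order (R = Rz(yaw) Ry(pitch) Rx(roll)).
In Python, from bench import * gives the robot as it stands.
- The arm moves only by the shell command python3 -m jog 'ROWS' [FORCE]. ROWS is text: rows parted by semicolons, each of 7 numbers parted by spaces: the shift along the tool's x, y, z scaled (see below), then the turn, a rotation vector about the tool's x, y, z scaled (see below), then the closure, from -1 (fully open) to 1 (shut). In form: tx ty tz wx wy wz hand; .... A call has 1 to 5 rows; each row shifts and turns the commanded pose from where the row before left it, along the tool's axes as they then stand; what a row does not reach is not made up. The controller multiplies each number of a shift by 0.1 m and each number of a turn by 60 degrees. A row lasts 1/8 s, in which the tool goes at most 62.5 mm and 10.7 degrees, less where a joint would pass 70% of its speed; a pose out of reach is approached as far as the arm can. A call with a number of a shift or a turn outside -1 to 1 is refused whole. A call with a gripper value outside its range is refused whole. The fingers move at their own pace and stop on an object; FORCE is the grip in N (left out, the last holds). Time passes only in rows, so rows that do not move let the fingers close. It gives the time, the measured TCP pose, the force, the opening and the grip force at its end, in the units of the state.
- sense(): the state, without advancing time (a new reading comes with each control period).
- snapshot(name): name is "scene" or "top" or "wrist"; returns a dict with "img" (420x560x3 uint8, red, green, blue), "fx", "fy", "cx", "cy" (pixels), "dist" ([k1, k2, p1, p2, k3] as OpenCV has them; the pictures are not rectified), "extrinsics" (4x4, takes a point from camera to world coordinates). Camera axes: x right, y down, z forward; pixel columns grow to the right and rows downward; lengths in mm; the calibration is good to about 2 mm. A picture is of the moment at which its call begins. There is no depth.
- hand_in(): hands the job in; it is judged then, once.
The state is a dict: "time": time; "joint_pos": joint angles; "qd": joint speeds; "joint_efforts": joint torques, N m; "tool_pos": TCP position; "tcp_rot": TCP orientation; "ft_force": force on the tool from outside, world axes, zero at the start; "wrist_torque": the same for the moment, N m; "finger_gap": finger opening in mm; "grip_force": force on a finger pad.
Only numpy, scipy, OpenCV 4.12 (cv2) and the standard library are available. Lean on these libraries where they do the work, as an engineer would, in place of code of your own. Each camera call takes 0.05 s, during which the arm holds its last target. There are 200 camera calls.

## Working session

There is one attempt and no reset: what is moved stays moved. The work goes in short steps, Python scripts to look and compute and a shell command to move; the robot and the scene stay as the last step left them, time stands still between calls to the robot, and variables do not carry over. Pictures are saved under pics/ and viewed, at most 10 in all, crops included, and the job is handed in when it is done.

```bash
mkdir -p pics; ls
python3 - <<'E'
from bench import *
import cv2
s=sense();print(s['time'],s['tool_pos'],s['tcp_rot'])
a=[]
for n in("top","scene"):
    d=snapshot(n);cv2.imwrite(f"pics/{n}0.png",d["img"][:,:,::-1]);print(n,d["fx"],d["fy"],d["cx"],d["cy"],d["dist"],d["extrinsics"])
E
```

```text
pics
0.0 [ 232.38213889 -552.91281608  403.63371033] [-1.79894333e+02 -9.64529748e-03  2.27904873e+01]
top 437.00397982328917 437.00397982328917 272.1395880875565 217.0231498457037 [-0.0735339  0.         0.         0.         0.       ] [[-2.25720537e-02 -9.96274554e-01  8.32316970e-02  3.94422466e+02]
 [-9.99717502e-01  2.18731425e-02 -9.29960451e-03 -4.25408081e+01]
 [ 7.44442057e-03 -8.34180953e-02 -9.96486830e-01  1.10339282e+03]
 [ 0.00000000e+00  0.00000000e+00  0.00000000e+00  1.00000000e+00]]
scene 420.21797257583745 420.21797257583745 275.32074396235794 207.12965949239504 [0.03931293 0.         0.         0.         0.        ] [[ 8.70574210e-01  3.10745894e-01 -3.81493821e-01  8.50786835e+02]
 [ 4.91875601e-01 -5.69496146e-01  6.58583732e-01 -7.23521905e+02]
 [-1.26070701e-02 -7.60993515e-01 -6.48636981e-01  7.32482876e+02]
 [ 0.00000000e+00  0.00000000e+00  0.00000000e+00  1.00000000e+00]]
```

View pics/top0.png

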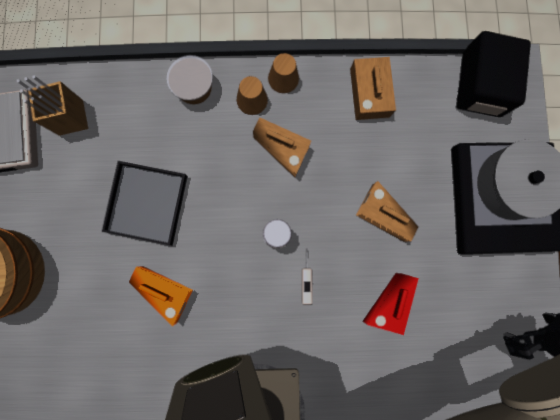

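View pics/scene0.png

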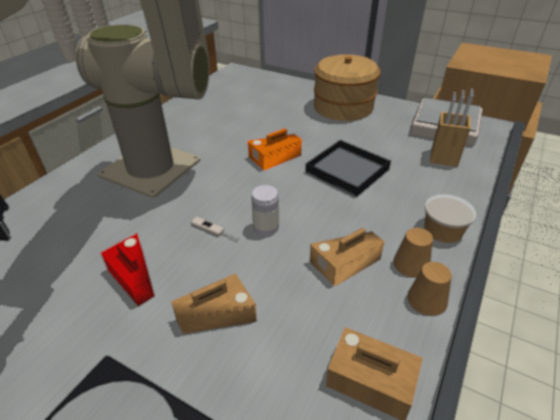

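The top view shows brown wedges at (283,145) and (388,213). The brown box at (375,88) is rectangular, and orange (160,295) and red (393,303) are look-alikes. The two brown wedges fit the description. The tray is at (146,203). I'll confirm this with one enlarged crop.

```bash
cat > h.py <<'E'
from bench import *
import cv2, numpy as np
def ray(d,uv,z):
    K=np.array([[d["fx"],0,d["cx"]],[0,d["fy"],d["cy"]],[0,0,1.]])
    p=cv2.undistortPoints(np.array(uv,float).reshape(-1,1,2),K,np.array(d["dist"],float)).reshape(-1,2)
    T=np.array(d["extrinsics"]);r=np.c_[p,np.ones(len(p))]@T[:3,:3].T
    return T[:3,3]+r*((z-T[2,3])/r[:,2])[:,None]
def proj(d,P):
    K=np.array([[d["fx"],0,d["cx"]],[0,d["fy"],d["cy"]],[0,0,1.]])
    T=np.linalg.inv(np.array(d["extrinsics"]))
    return cv2.projectPoints(np.array(P,float).reshape(-1,3),cv2.Rodrigues(T[:3,:3])[0],T[:3,3],K,np.array(d["dist"],float))[0].reshape(-1,2)
E
python3 - <<'E'
import cv2
im=cv2.imread("pics/top0.png")
c=im[100:260,240:430];cv2.imwrite("pics/crop1.png",cv2.resize(c,None,fx=3.7,fy=3.7,interpolation=cv2.INTER_CUBIC)[:600,:800])
E
```

```text
(no output)
```

View pics/crop1.png

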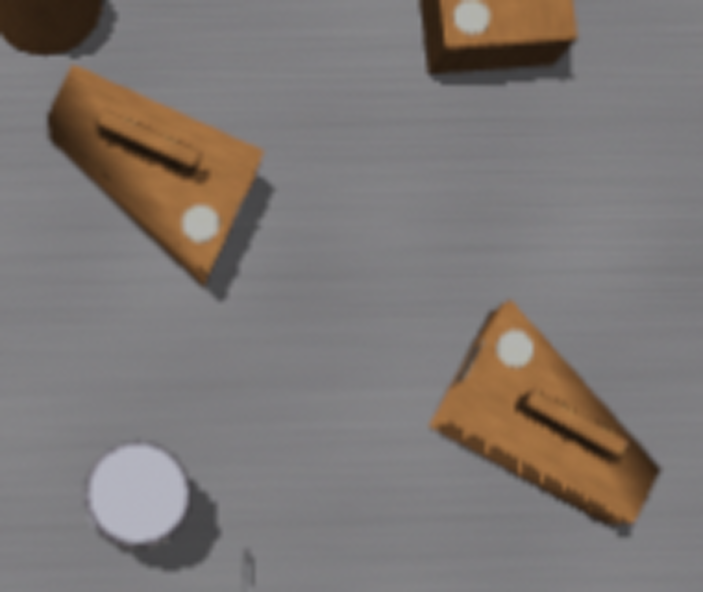

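The crop confirms it. Both are tapered brown cartons with a strip, and the white dot sits on the wide, slanted-side corner: dots at about (294,160) and (379,194). Next I'll measure them.

```bash
cat > m.py <<'E'
from h import *
M=np.array([[-70,-32.5],[70,-32.5],[70,7.5],[-70,57.5]])
def fit(Q):  # rigid 2D fit of M to Q -> xy, yaw
    Qc=Q-Q.mean(0);Mc=M-M.mean(0)
    a=np.arctan2((Mc[:,0]*Qc[:,1]-Mc[:,1]*Qc[:,0]).sum(),(Mc*Qc).sum())
    R=np.array([[np.cos(a),-np.sin(a)],[np.sin(a),np.cos(a)]])
    t=Q.mean(0)-R@M.mean(0);return t,np.degrees(a),np.linalg.norm(M@R.T+t-Q,axis=1).round(1)
E
python3 - <<'E'
from m import *
d=snapshot("top")
o=np.array([240,100])
for n,c in (("L",[[262,150],[72,66],[50,110],[205,275]]),("R",[[432,425],[630,520],[660,468],[510,300]])):
    uv=np.array(c)/3.7+o;P=ray(d,uv,60)[:,:2];print(n,fit(P))
for n,c in (("L",[[100,115],[198,158]]),("R",[[533,393],[625,447]])):
    P=ray(d,np.array(c)/3.7+o,94)[:,:2];print(n,"strip mid",P.mean(0),"yaw",np.degrees(np.arctan2(*(P[1]-P[0])[::-1])),np.linalg.norm(P[1]-P[0]))
print("dots",ray(d,[[294,160],[379.2,194.3]],60)[:,:2])
g=d["img"].max(2)
m=np.zeros_like(g);m[150:255,95:195]=(g[150:255,95:195]<45)
m=cv2.morphologyEx(m,cv2.MORPH_CLOSE,np.ones((3,3),np.uint8))
cs,_=cv2.findContours(m,cv2.RETR_EXTERNAL,cv2.CHAIN_APPROX_NONE)
c=max(cs,key=cv2.contourArea);r=cv2.minAreaRect(c);h=cv2.convexHull(c)
q=cv2.approxPolyDP(h,6,True).reshape(-1,2);print("tray",q)
P=ray(d,q,33)[:,:2];print(P,P.mean(0),[np.degrees(np.arctan2(*(P[(i+1)%len(P)]-P[i])[::-1])).round(1) for i in range(len(P))],[np.linalg.norm(P[(i+1)%len(P)]-P[i]).round() for i in range(len(P))])
E
```

```text
L (array([668.37207906, -75.01304941]), np.float64(62.819605903800934), array([1.9, 3.2, 3.7, 1.3]))
R (array([ 478.52691054, -338.99883351]), np.float64(-119.61623620358506), array([6.6, 1.7, 1.8, 4.4]))
L strip mid [668.10159531 -75.39837727] yaw -115.38793481340815 68.44432927502186
R strip mid [ 480.58318881 -342.90698181] yaw -121.76081458581642 67.48208394539839
dots [[ 619.24759194 -108.4554447 ]
 [ 531.09983137 -312.79960655]]
tray [[118 162]
 [186 176]
 [172 245]
 [103 230]]
[[630.53572268 330.2632198 ]
 [590.69729588 158.97108827]
 [420.42157797 194.41116617]
 [460.81502159 366.34906551]] [525.61740453 262.49863494] [np.float64(-103.1), np.float64(168.2), np.float64(76.8), np.float64(-12.0)] [np.float64(176.0), np.float64(174.0), np.float64(177.0), np.float64(174.0)]
```

```bash
cat > g.py <<'E'
import sys
from h import *
from scipy.spatial.transform import Rotation as R
# target x y z yaw -> turn (row units) about tool axes, then shift (row units) in the turned tool frame
x,y,z,yaw=map(float,sys.argv[1:5]);s=sense()
R0=R.from_euler('xyz',s['tcp_rot'],degrees=True);R1=R.from_euler('xyz',[180,0,yaw],degrees=True)
print("t",s['time'],"pos",s['tool_pos'].round(1),s['tcp_rot'].round(1),"gap",s['finger_gap'])
print("turn",(np.degrees((R0.inv()*R1).as_rotvec())/60).round(3),"shift",(R1.inv().apply(np.array([x,y,z])-s['tool_pos'])/100).round(3))
E
python3 g.py 480 -341 300 59.5
```

```text
t 0.15 pos [ 232.4 -553.   403.9] [-179.9   -0.    22.8] gap 85.21453755744886
turn [-0.001 -0.001 -0.612] shift [3.083 1.058 1.039]
```

```bash
python3 -m jog '0 0 0 0 0 -0.153 -1;0 0 0 0 0 -0.153 -1;0 0 0 0 0 -0.153 -1;0 0 0 0 0 -0.153 -1' 60; python3 -m jog '0.44 0.15 0.15 0 0 0 -1;0.44 0.15 0.15 0 0 0 -1;0.44 0.15 0.15 0 0 0 -1;0.44 0.15 0.15 0 0 0 -1;0.44 0.15 0.15 0 0 0 -1'; python3 -m jog '0.44 0.15 0.15 0 0 0 -1;0.44 0.15 0.14 0 0 0 -1;0 0 0 0 0 0 -1;0 0 0 0 0 0 -1'; python3 g.py 480 -341 238 59.5
python3 - <<'E'
from h import *
d=snapshot("wrist");cv2.imwrite("pics/w1.png",d["img"][:,:,::-1])
E
```

```text
time: 0.65
tool_pos: [232.4, -553.0, 404.2]
tcp_rot: [-180.0, -0.0, 59.8]
ft_force: [0.3, 0.9, 0.2]
finger_gap: 85.3
grip_force: 0.0
time: 1.27
tool_pos: [409.6, -400.4, 329.0]
tcp_rot: [-180.0, -0.0, 59.5]
ft_force: [-0.1, -0.2, 0.5]
finger_gap: 85.3
grip_force: 0.0
time: 1.78
tool_pos: [479.1, -341.0, 300.5]
tcp_rot: [-180.0, 0.0, 59.6]
ft_force: [-0.3, 0.1, 0.1]
finger_gap: 85.7
grip_force: 0.0
t 1.775 pos [ 479.1 -341.   300.5] [-180.     0.    59.6] gap 85.65852891977516
turn [-0.001  0.     0.001] shift [0.005 0.008 0.625]
```

View pics/w1.png

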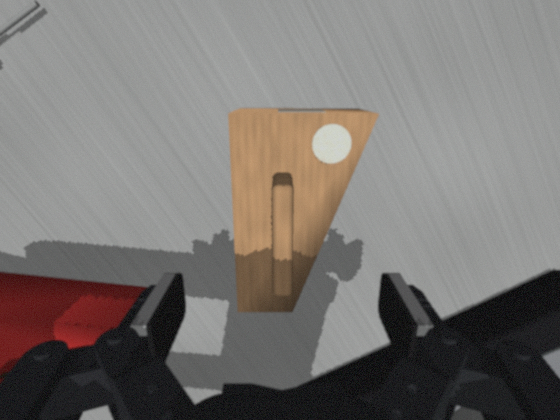

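The wrist view shows the brown carton with its strip upright at column 283, midway between the fingers (184 and 380). The red look-alike is well off to the side, so I'll go down and grip.

```bash
python3 -m jog '0.005 0.005 0.2 0 0 0 -1;0 0 0.2 0 0 0 -1;0 0 0.14 0 0 0 -1;0 0 0.08 0 0 0 -1;0 0 0 0 0 0 -1'; python3 -m jog '0 0 0 0 0 0 1;0 0 0 0 0 0 1;0 0 0 0 0 0 1;0 0 0 0 0 0 1;0 0 0 0 0 0 1' 60;python3 -m jog '0 0 0 0 0 0 1;0 0 0 0 0 0 1;0 0 0 0 0 0 1'
```

```text
time: 2.45
tool_pos: [479.6, -340.6, 237.7]
tcp_rot: [-179.9, -0.0, 59.5]
ft_force: [0.3, -0.5, -0.2]
finger_gap: 85.0
grip_force: 0.0
time: 3.08
tool_pos: [480.0, -340.9, 239.0]
tcp_rot: [180.0, 0.0, 59.5]
ft_force: [0.3, 0.6, 2.6]
finger_gap: 11.0
grip_force: 61.8
time: 3.45
tool_pos: [480.0, -340.9, 239.0]
tcp_rot: [180.0, 0.0, 59.5]
ft_force: [-1.1, 1.0, 3.9]
finger_gap: 11.1
grip_force: 61.9
```

```bash
python3 -m jog '0 0 -0.1 0 0 0 1;0 0 -0.25 0 0 0 1;0 0 -0.35 0 0 0 1;0 0 -0.35 0 0 0 1;0 0 -0.25 0 0 0 1'; python3 -m jog '0 0 0 0 0 -0.1 1;0 0 0 0 0 -0.1 1;0 0 0 0 0 -0.097 1;0 0 0 0 0 0 1'; python3 g.py 488.5 270.9 368 77.3
python3 - <<'E'
from h import *
d=snapshot("wrist");cv2.imwrite("pics/w2.png",d["img"][:,:,::-1])
E
```

```text
time: 4.08
tool_pos: [479.9, -340.9, 370.9]
tcp_rot: [179.9, 0.0, 59.5]
ft_force: [0.1, -0.7, -1.1]
finger_gap: 11.3
grip_force: 61.4
time: 4.58
tool_pos: [479.8, -340.7, 368.8]
tcp_rot: [-180.0, -0.0, 77.3]
ft_force: [-0.2, 0.2, -1.7]
finger_gap: 10.6
grip_force: 61.4
t 4.575 pos [ 479.8 -340.7  368.8] [-180.    -0.    77.3] gap 10.559710616214181
turn [-0. -0. -0.] shift [ 5.986 -1.26   0.008]
```

View pics/w2.png

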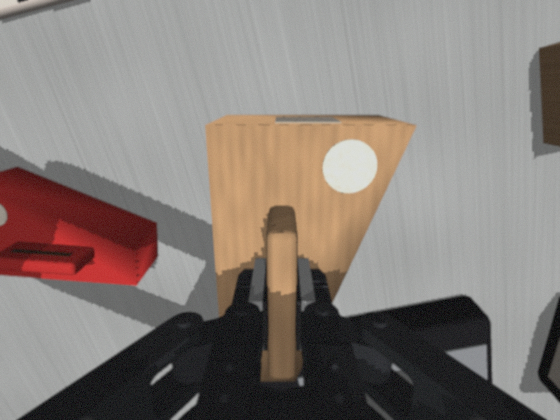

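The carton is held upright and centred, with the dot at (350,166) and the strip in the pads at column 283. I'll carry it to the tray.

```bash
python3 - <<'E'
from h import *
d=snapshot("wrist");s=sense()
P=ray(d,[[283,219],[283,380]],224)-s['tool_pos'];a=np.radians(77.3);print("strip ends along tool x",P[:,:2]@[np.cos(a),np.sin(a)],"tool y",P[:,:2]@[np.sin(a),-np.cos(a)])
E
python3 -m jog '0.2 -0.042 0 0 0 0 1;0.4 -0.084 0 0 0 0 1;0.48 -0.101 0 0 0 0 1;0.48 -0.101 0 0 0 0 1;0.48 -0.101 0 0 0 0 1'; python3 -m jog '0.48 -0.101 0 0 0 0 1;0.48 -0.101 0 0 0 0 1;0.48 -0.101 0 0 0 0 1;0.48 -0.101 0 0 0 0 1;0.48 -0.101 0 0 0 0 1'; python3 -m jog '0.48 -0.101 0 0 0 0 1;0.48 -0.101 0 0 0 0 1;0.38 -0.08 0 0 0 0 1;0.2 -0.042 0 0 0 0 1;0 0 0 0 0 0 1'; python3 g.py 488.5 270.9 249 77.3
python3 - <<'E'
from h import *
for n in("top","scene"):
    d=snapshot(n);cv2.imwrite(f"pics/{n}1.png",d["img"][:,:,::-1])
    # projected target footprint of carton bottom, for comparison
E
```

```text
strip ends along tool x [ 39.87971849 -34.28210762] tool y [0.04339087 0.04782612]
time: 5.3
tool_pos: [482.2, -129.9, 368.7]
tcp_rot: [180.0, -0.0, 77.3]
ft_force: [0.5, 0.3, -1.4]
finger_gap: 10.4
grip_force: 61.4
time: 5.92
tool_pos: [485.1, 115.2, 368.8]
tcp_rot: [180.0, -0.0, 77.3]
ft_force: [0.3, 0.2, -1.5]
finger_gap: 11.1
grip_force: 61.4
time: 6.55
tool_pos: [487.6, 271.4, 368.6]
tcp_rot: [-180.0, 0.0, 77.4]
ft_force: [-0.1, -0.0, -1.9]
finger_gap: 11.1
grip_force: 61.4
t 6.55 pos [487.6 271.4 368.6] [-180.     0.    77.4] gap 11.105792072330129
turn [-0.     0.     0.002] shift [-0.002  0.01   1.196]
```

View pics/scene1.png

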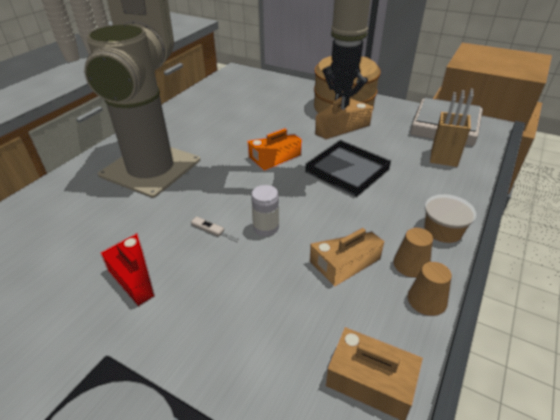

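The carton is upright above the tray and clear of the orange look-alike. I'll lower it onto the floor, which should make contact at TCP z of about 247.

```bash
python3 -m jog '-0.002 0.01 0.2 0 0 0 1;0 0 0.3 0 0 0 1;0 0 0.3 0 0 0 1;0 0 0.25 0 0 0 1;0 0 0.1 0 0 0 1'; python3 -m jog '0 0 0.03 0 0 0 1;0 0 0.015 0 0 0 1;0 0 0.01 0 0 0 1;0 0 0 0 0 0 1'
```

```text
time: 7.28
tool_pos: [488.3, 268.3, 250.5]
tcp_rot: [-179.8, 0.2, 77.2]
ft_force: [-1.1, -0.7, -1.0]
finger_gap: 11.0
grip_force: 61.4
time: 7.78
tool_pos: [489.5, 270.0, 248.9]
tcp_rot: [179.9, -0.0, 77.3]
ft_force: [-0.7, -0.3, -1.4]
finger_gap: 10.9
grip_force: 61.4
```

```bash
python3 -m jog '0 0 0.01 0 0 0 1;0 0 0.01 0 0 0 1;0 0 0 0 0 0 1'; python3 -m jog '0 0 0.01 0 0 0 1;0 0 0 0 0 0 1'
```

```text
time: 8.15
tool_pos: [489.4, 269.9, 247.0]
tcp_rot: [180.0, -0.0, 77.3]
ft_force: [-2.8, -0.6, 6.1]
finger_gap: 10.9
grip_force: 62.3
time: 8.4
tool_pos: [489.4, 270.0, 246.9]
tcp_rot: [180.0, -0.0, 77.3]
ft_force: [-7.3, -2.9, 13.9]
finger_gap: 11.0
grip_force: 63.7
```

Contact with the floor. I'll release, rise and head for the other carton.

```bash
python3 -m jog '0 0 0 0 0 0 -1;0 0 0 0 0 0 -1;0 0 0 0 0 0 -1;0 0 0 0 0 0 -1;0 0 -0.1 0 0 0 -1'; python3 -m jog '0 0 -0.25 0 0 0 -1;0 0 -0.35 0 0 0 -1;0 0 -0.35 0 0 0 -1;0 0 -0.25 0 0 0 -1;0 0 0 0 0 0 -1'; python3 g.py 668.3 -75.2 300 63.7
```

```text
time: 9.02
tool_pos: [488.8, 269.6, 254.5]
tcp_rot: [-179.9, 0.1, 77.3]
ft_force: [0.4, 0.3, -0.1]
finger_gap: 85.0
grip_force: 0.0
time: 9.65
tool_pos: [490.0, 270.1, 378.7]
tcp_rot: [179.7, -0.2, 77.3]
ft_force: [0.6, 0.6, 0.6]
finger_gap: 85.4
grip_force: 0.0
t 9.65 pos [490.  270.1 378.7] [179.7  -0.2  77.3] gap 85.38667067605193
turn [ 0.004 -0.004  0.227] shift [-2.306  3.129  0.787]
```

```bash
python3 -m jog '0 0 0 0 0 0.113 -1;0 0 0 0 0 0.114 -1;-0.288 0.391 0 0 0 0 -1;-0.288 0.391 0 0 0 0 -1;-0.288 0.391 0 0 0 0 -1'; python3 -m jog '-0.288 0.391 0.1 0 0 0 -1;-0.288 0.391 0.1 0 0 0 -1;-0.288 0.391 0.2 0 0 0 -1;-0.288 0.391 0.2 0 0 0 -1;-0.288 0.391 0.19 0 0 0 -1';python3 -m jog '0 0 0 0 0 0 -1;0 0 0 0 0 0 -1'; python3 g.py 668.3 -75.2 238 63.7
python3 - <<'E'
from h import *
d=snapshot("wrist");cv2.imwrite("pics/w3.png",d["img"][:,:,::-1])
E
```

```text
time: 10.28
tool_pos: [556.3, 139.1, 373.9]
tcp_rot: [-179.9, 0.1, 63.7]
ft_force: [0.6, 0.8, 0.5]
finger_gap: 85.8
grip_force: 0.0
time: 10.9
tool_pos: [667.7, -76.7, 294.0]
tcp_rot: [-179.9, 0.0, 63.7]
ft_force: [0.7, 0.3, 0.7]
finger_gap: 85.2
grip_force: 0.0
time: 11.15
tool_pos: [667.2, -75.2, 295.0]
tcp_rot: [-179.9, 0.0, 63.7]
ft_force: [-0.6, -0.1, 0.5]
finger_gap: 85.4
grip_force: 0.0
t 11.15 pos [667.2 -75.2 295. ] [-179.9    0.    63.7] gap 85.38630588603158
turn [-0.002  0.    -0.   ] shift [0.005 0.01  0.57 ]
```

View pics/w3.png

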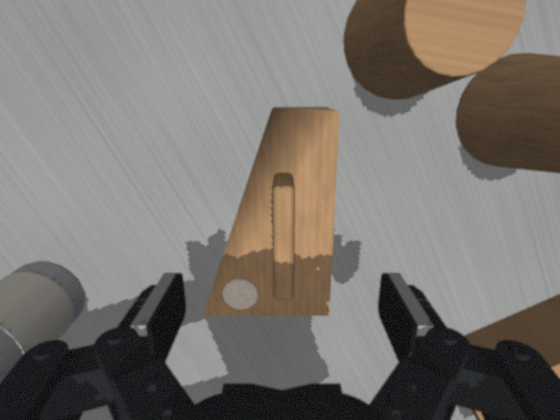

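The wrist view shows the second wedge with its strip at column 283, centred between the fingers. The mug-like cups are clear. I'll grip it, lift and turn.

```bash
python3 -m jog '0.005 0.01 0.2 0 0 0 -1;0 0 0.2 0 0 0 -1;0 0 0.12 0 0 0 -1;0 0 0.04 0 0 0 -1;0 0 0 0 0 0 -1'; python3 -m jog '0 0 0 0 0 0 1;0 0 0 0 0 0 1;0 0 0 0 0 0 1;0 0 0 0 0 0 1;0 0 0 0 0 0 1' 60;python3 -m jog '0 0 0 0 0 0 1;0 0 0 0 0 0 1;0 0 0 0 0 0 1'; python3 -m jog '0 0 -0.1 0 0 0 1;0 0 -0.25 0 0 0 1;0 0 -0.35 0 0 0 1;0 0 -0.4 0 0 0 1;0 0 -0.4 0 0 0 1'; python3 -m jog '0 0 -0.1 0 0 -0.113 1;0 0 0 0 0 -0.114 1;0 0 0 0 0 0 1'; python3 g.py 562.7 254.1 390 77.3
python3 - <<'E'
from m import *
d=snapshot("top");cv2.imwrite("pics/top2.png",d["img"][:,:,::-1])
c=d["img"][140:265,85:210];cv2.imwrite("pics/crop2.png",cv2.resize(c,None,fx=4.8,fy=4.8,interpolation=cv2.INTER_CUBIC)[:,:,::-1])
E
```

```text
time: 11.82
tool_pos: [668.7, -75.2, 239.9]
tcp_rot: [-180.0, 0.0, 63.7]
ft_force: [0.4, -0.6, 0.3]
finger_gap: 85.2
grip_force: 0.0
time: 12.45
tool_pos: [668.8, -75.3, 240.3]
tcp_rot: [180.0, -0.0, 63.7]
ft_force: [0.0, 0.8, 1.0]
finger_gap: 10.6
grip_force: 63.4
time: 12.82
tool_pos: [668.8, -75.3, 240.3]
tcp_rot: [180.0, 0.0, 63.7]
ft_force: [-0.6, 0.8, 1.5]
finger_gap: 10.8
grip_force: 63.4
time: 13.45
tool_pos: [668.6, -75.2, 391.8]
tcp_rot: [-180.0, -0.0, 63.7]
ft_force: [1.3, -0.2, -1.9]
finger_gap: 11.2
grip_force: 62.9
time: 13.82
tool_pos: [668.7, -75.3, 400.7]
tcp_rot: [180.0, -0.0, 77.3]
ft_force: [0.1, -0.1, -1.4]
finger_gap: 11.0
grip_force: 62.9
t 13.825 pos [668.7 -75.3 400.7] [180.   -0.   77.3] gap 10.950280343012002
turn [ 0. -0. -0.] shift [ 2.98  -1.758  0.107]
```

View pics/crop2.png

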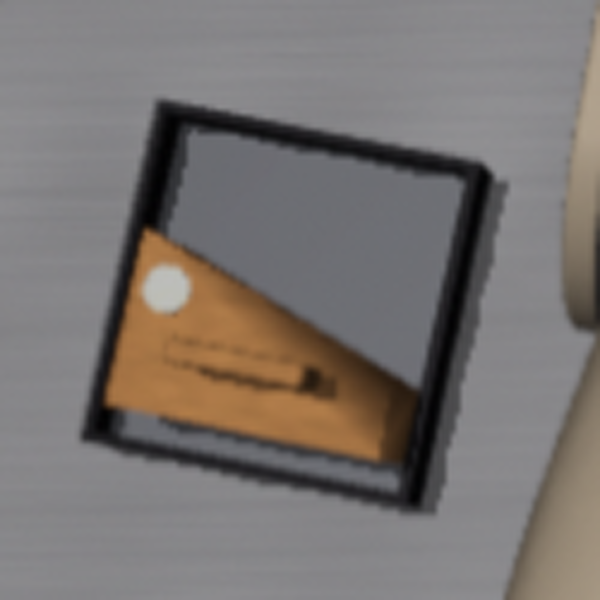

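The first carton stands square in the tray, slant facing the free half. I'll carry the second over and check the first one's measured pose.

```bash
python3 -m jog '0.172 -0.102 0 0 0 0 1;0.345 -0.203 0 0 0 0 1;0.43 -0.254 0 0 0 0 1;0.43 -0.254 0 0 0 0 1;0.43 -0.254 0 0 0 0 1'; python3 -m jog '0.43 -0.254 0 0 0 0 1;0.43 -0.254 0 0 0 0 1;0.31 -0.183 0 0 0 0 1;0 0 0 0 0 0 1;0 0 0 0 0 0 1'; python3 g.py 562.7 254.1 250 77.3
python3 - <<'E'
from m import *
d=snapshot("top")
print(fit(ray(d,np.array([[105,405],[385,460],[415,395],[145,230]])/4.8+[85,140],68)[:,:2]))
E
```

```text
time: 14.5
tool_pos: [603.0, 126.7, 400.0]
tcp_rot: [-180.0, -0.0, 77.2]
ft_force: [1.6, -0.4, -1.0]
finger_gap: 11.1
grip_force: 62.9
time: 15.12
tool_pos: [562.1, 253.9, 400.0]
tcp_rot: [-180.0, 0.0, 77.3]
ft_force: [0.9, 0.5, -2.3]
finger_gap: 10.8
grip_force: 62.9
t 15.125 pos [562.1 253.9 400. ] [-180.     0.    77.3] gap 10.824204763352666
turn [-0.     0.001  0.   ] shift [0.003 0.005 1.5  ]
(array([486.67562555, 264.56469314]), np.float64(-102.94871372695255), array([3.8, 2.5, 8.4, 4.4]))
```

```bash
python3 -m jog '0.003 0.005 0.25 0 0 0 1;0 0 0.35 0 0 0 1;0 0 0.4 0 0 0 1;0 0 0.3 0 0 0 1;0 0 0.1 0 0 0 1'; python3 -m jog '0 0 0.05 0 0 0 1;0 0 0.03 0 0 0 1;0 0 0.02 0 0 0 1;0 0 0 0 0 0 1'; python3 -m jog '0 0 0.01 0 0 0 1;0 0 0.01 0 0 0 1;0 0 0 0 0 0 1'
```

```text
time: 15.8
tool_pos: [562.5, 252.4, 257.6]
tcp_rot: [-179.8, 0.1, 77.2]
ft_force: [-0.6, 0.0, -1.0]
finger_gap: 10.9
grip_force: 62.8
time: 16.3
tool_pos: [563.3, 254.0, 250.9]
tcp_rot: [180.0, -0.0, 77.3]
ft_force: [0.9, 0.3, -1.6]
finger_gap: 11.1
grip_force: 62.8
time: 16.68
tool_pos: [563.1, 254.0, 248.3]
tcp_rot: [180.0, -0.0, 77.3]
ft_force: [0.3, 0.2, -1.4]
finger_gap: 10.4
grip_force: 62.9
```

```bash
python3 -m jog '0 0 0.01 0 0 0 1;0 0 0 0 0 0 1'; python3 -m jog '0 0 0.005 0 0 0 1;0 0 0 0 0 0 1'
```

```text
time: 16.92
tool_pos: [563.2, 254.0, 248.3]
tcp_rot: [180.0, -0.0, 77.3]
ft_force: [-4.5, -1.6, 6.6]
finger_gap: 11.3
grip_force: 64.0
time: 17.18
tool_pos: [563.2, 254.0, 248.3]
tcp_rot: [180.0, -0.0, 77.3]
ft_force: [-5.3, -1.3, 10.6]
finger_gap: 10.9
grip_force: 64.6
```

Contact at the expected height. I'll open only partway, because the other strip is near, and then rise.

```bash
python3 -m jog '0 0 0 0 0 0 -0.3;0 0 0 0 0 0 -0.3;0 0 0 0 0 0 -0.3;0 0 0 0 0 0 -0.3;0 0 -0.1 0 0 0 -0.3'; python3 -m jog '0 0 -0.25 0 0 0 -0.3;0 0 -0.35 0 0 0 -0.3;0 0 -0.35 0 0 0 -0.3;0 0 -0.35 0 0 0 -0.3;0 0 0 0 0 0 -0.3'; python3 -m jog '-0.45 0 0 0 0 0 -0.3;-0.45 0 0 0 0 0 -0.3;-0.45 0 0 0 0 0 -0.3;-0.45 0 0 0 0 0 -0.3;-0.45 0 0 0 0 0 -0.3'; python3 -m jog '0 0 0 0 0 0 -0.3;0 0 0 0 0 0 -0.3'
python3 - <<'E'
from h import *
a=[]
for n,(r,c) in(("top",((140,265),(85,210))),("scene",((80,205),(290,415)))):
    i=snapshot(n)["img"][r[0]:r[1],c[0]:c[1],::-1];a.append(cv2.resize(i,(400,400),interpolation=cv2.INTER_CUBIC))
cv2.imwrite("pics/end.png",np.hstack(a))
E
```

```text
time: 17.8
tool_pos: [562.6, 253.7, 255.9]
tcp_rot: [-179.9, 0.1, 77.3]
ft_force: [-0.3, 0.8, 0.1]
finger_gap: 55.6
grip_force: 0.0
time: 18.42
tool_pos: [564.0, 254.2, 392.0]
tcp_rot: [179.6, -0.2, 77.3]
ft_force: [-0.2, -0.3, -0.2]
finger_gap: 55.6
grip_force: 0.0
time: 19.05
tool_pos: [513.0, 33.1, 386.2]
tcp_rot: [-180.0, 0.0, 77.3]
ft_force: [0.6, -1.0, -0.3]
finger_gap: 55.5
grip_force: 0.0
time: 19.3
tool_pos: [513.7, 34.5, 386.5]
tcp_rot: [-180.0, -0.0, 77.3]
ft_force: [0.6, -1.0, -0.2]
finger_gap: 55.3
grip_force: 0.0
```

View pics/end.png

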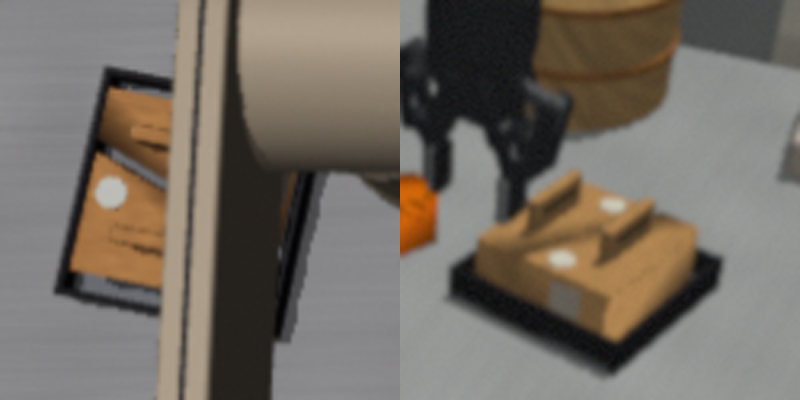

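Both cartons stand flat in the tray, head to tail with a small gap between the slants and the dots at opposite ends. The gripper is clear, so I'm handing in.

```bash
python3 -c "
from bench import *
print(hand_in())"
```

```text
the job is handed in; nothing more can be done
None
```

I packed both wedge cartons upright in the tray, head to tail with slants facing and a small gap between them, and handed the job in at about 19.4 s; no verdict came back.

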